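# Pull the drive sled from the disk copier

### The arm

A 6-joint arm with a two-finger parallel gripper is mounted at the origin on the work surface. World frame = base frame: x ahead of the robot, y to its left, z up, the work surface at z = 0. Lengths are in m, angles in rad, forces in N, time in s.
With the tool pointing down it reaches from about 0.4 to 0.825 m from the base axis. Payload 7 kg.
Tool frame: the origin (TCP) lies midway between the tips of the shut fingers; the grasp point (between the pads) lies 19 mm behind it; z points along the fingers, y is the direction in which the jaws open and shut (so a half turn about z gives the same grasp; the last joint's range is limited). The gripper opens to 88 mm and grips with 3 to 60 N. Pads are 19 mm wide; open, the fingers measure 130 mm over their backs; the gripper's body (78 mm by 193 mm) begins 47 mm behind the grasp point.
Start: joints at [-1.031, 0.359, 0.012, 0, -1.224, -0.288], TCP at [0.168, -0.654, 0.227] pointing down, gripper open.
Joint ranges: [-3.07, 3.07], [-1.43, 2.12], [-1.02, 1.25], [-3.03, 1.67], [-3.05, -0], [-3.03, 3.03]. Speed limits (rad/s): [2.39, 2.39, 3.01, 3.14, 3.14, 3.14].

### API

Orientations are given as [roll, pitch, yaw] about the fixed x, y, z axes, in that order (R = Rz(yaw) Ry(pitch) Rx(roll)).
In Python, from station import get_state, grab_frame, camera_info, job_done gives the robot as it stands. The module is installed in compiled form; this text tells all that it offers.
- The arm moves only by the shell command python3 -m inch 'ROWS' [FORCE]. ROWS is JSON, a list that holds one entry, the list of rows, each a list of 7 numbers: the shift along the tool's x, y, z normalised to -1 to 1, where 1 is 50 cm, then the turn, a rotation vector about the tool's x, y, z normalised to -1 to 1, where 1 is 180 degrees, then the closure, from 0 (fully open) to 1 (shut). A call has 1 to 20 rows; each row shifts and turns the commanded pose from where the row before left it, along the tool's axes as they then stand; what a row does not reach is not made up. A row lasts 1/10 s, in which the tool goes at most 50 mm and 8.59 degrees, less where a joint would pass 70% of its speed; a pose out of reach is approached as far as the arm can. A call with a number of a shift or a turn outside -1 to 1 is refused whole. A call with a gripper value outside its range is refused whole. The fingers move at their own pace and stop on an object; FORCE is the grip in N (left out, the last holds). Time passes only in rows, so rows that do not move let the fingers close. It gives the time, the measured TCP pose, the force and the opening at its end, in the units of the state.
- get_state(): the state, without advancing time (a new reading comes with each control period).
- grab_frame(name): name is "side" or "top"; returns the picture (480x640x3 uint8, blue, green, red); there is no depth.
- camera_info(name): a dict with "vertical_fov" (degrees; the focal length in pixels is half the picture's height over the tangent of half this angle, whatever the lens; pixels are square), "cx", "cy" (the principal point, pixels), "R" (3x3) and "t" (3): a world point X has camera coordinates R X + t. Camera axes: x right, y down, z forward; pixel columns grow to the right and rows downward; lengths in m; the calibration is good to about 2 mm. A picture is of the moment at which its call begins. camera_info takes no time and is no camera call.
- job_done(): hands the job in, once; it reports no verdict.
The state is a dict: "t": time; "q": joint angles; "qd": joint speeds; "joint_efforts": joint torques, N m; "eef_pos": TCP position; "ee_rot": TCP orientation; "force": force on the tool from outside, world axes, zero at the start; "moment": the same for the moment, N m; "width": finger opening in m.
Only numpy, scipy, OpenCV 4.12 (cv2) and the standard library are available. Lean on these libraries where they do the work, as an engineer would, in place of code of your own. Each camera call takes 0.05 s, during which the arm holds its last target.

### The job

Open the copier's service lid: one of the three look-alike keys along its front is the lid catch, but the legends have worn off, so try them until the lid lets go, and steady the spring lid by hand so that it eases up to fully open and never flies up. Then lift the steel drive sled out of its well by its rib and set it down gently, flat and right way up, in the middle of the cork pad. Leave the lid open, force nothing and leave the other things on the counter where they are.

Things in the scene. Friction and masses are not known exactly. Their poses are not given: they have to be found in the camera images.
- copier: Beige desktop copier, 265 (x) x 230 (y) x 84 mm high, rear housing (x over +78) 122 high; fixed. Origin: centre of its underside; x from the key side (towards the robot) to the rear, z up. Under the dark lid is a bay (x -97 to +40, y -64 to +64, deck 60 mm high) and in its deck the sled's well (102 x 62 mm, centred at x -28, y 0, floor 44 mm high).
- key_left (a point): Top centre, at rest, of the +y one of three identical keys in the copier's front rim (the point stays put when the key goes down). Cap 23 (x) x 26 (y) mm; top 108 mm over the counter, so 18 mm above the shut lid's top; 6 mm gap from cap to lid edge in x.
- key_mid (a point): The same for the middle key, 42 mm from either neighbour. Each key springs down up to 9 mm at about 2 to 5 N, then meets its stop. Just one of the three is the lid catch, which one varies and is not told: pressed 4 to 6 mm it lets the lid go. The other two feel the same and do nothing.
- key_right (a point): The same for the key at -y.
- lid (a joint): Opening angle of the lid, rad: 0 shut and latched (noise 0.01), 1.66 fully open, just past upright, where a stop and its spring keep it. When the catch lets go, the spring lifts the front edge with about 1 N; unhindered it flies open. A finger held over the lid while the key is pressed stops it, and the lid then follows that finger up.
- hinge (a point): Mid-point of the lid's hinge axis, which runs along the copier's y at x = +45 mm, 87 mm over the counter.
- lid_edge (a point): Middle of the lid's front edge on its outer (top) face; moves with the lid. The lid is a flat dark plate, 143 mm from hinge axis to front edge, 148 mm wide, 6 mm thick (hinge axis at half its thickness); shut, its top is 90 mm over the counter.
- sled: Silver pressed-steel drive sled, 0.15 to 0.3 kg, 96 (x) x 56 (y) mm: a 4 mm plate, flanges 12 mm high along both long edges, and an upright middle rib 60 mm long (x), 12 mm thick (y), its top 34 mm above the underside. Origin: centre of its underside; z up. Starts in the well, its x along the copier's x, 3 mm of play all round.
- pad: Flat cork pad fixed on the counter, 150 x 130 mm, 6 mm thick; left or right of the copier. Origin: centre of its underside.
- disk_box: Closed yellow plastic disk box, 129 x 131 x 90 mm, fixed, on the other side of the copier from the pad. Origin: centre of its underside.
- diskette_a: Blue 3.5-inch diskette, 94 x 90 x 4 mm, on the counter. Not to be disturbed.
- diskette_b: The same, lying on top of the yellow disk box. Not to be disturbed.
- puck: Black rubber grommet puck, 48 mm across, 22 mm high, on the counter. Not to be disturbed.
- screwdriver: Screwdriver lying on the counter. Not to be disturbed.
- cleaner: Closed bottle of cleaner, 52 mm across, 130 mm high. Not to be disturbed.
- mug: White mug, 76 mm across, 85 mm high. Not to be disturbed.
Mind the look-alikes: they are no part of the job. There is more than one size of the pad; the job needs the middle-sized.

How it is judged:
On the way, in this order (a step that is already met when the one before it is completed fails the run):
1. the lid stands fully open (value of joint lid above 1.5 rad), for 0.2 s.
2. the sled is lifted clear of its well (z of sled in the frame of copier above 0.09 m), for 0.1 s.
At the end, for the whole second after the job is handed in: The lid stands fully open (over 1.5 rad) and the sled lies at rest on the cork pad, flat (within 0.1 rad) and right way up, its centre within 30 mm of the pad's centre, any heading (value of joint lid above 1.5 rad and horizontal distance between sled and pad below 0.03 m and z of sled in the frame of pad between 0.003 and 0.012 m and angle between sled's own z axis and vertical below 0.1 rad and linear speed of sled below 0.03 m/s); the robot touches nothing.
It fails at once if the lid flies up: faster than 2 rad/s anywhere between 0.35 and 1.5 rad open (value of joint lid between 0.35 and 1.5 rad and velocity of joint lid above 2 rad/s).
It fails at once if the sled is dropped on the pad: faster than 0.5 m/s close above it (horizontal distance between sled and pad below 0.08 m and z of sled in the frame of pad below 0.03 m and linear speed of sled above 0.5 m/s).
It fails at once if the copier is forced: more than 30 N from the robot on its body or lid (contact force between any of the fingers, the arm and copier above 30 N).
It fails at once if another thing on the counter is moved by more than 25 mm (distance of any of diskette_a, diskette_b, puck, screwdriver, cleaner, mug from where it was at the start of the episode above 0.025 m).
It also fails if it takes over 64 s, if anything falls off the work surface, if the arm or the gripper's body presses on something with over 40 N, if the wrist force passes 120 N, or if a joint passes its speed limit or range.

## Working session

There is one attempt and no reset: what is moved stays moved. The work goes in short steps, Python scripts to look and compute and a shell command to move; the robot and the scene stay as the last step left them, time stands still between calls to the robot, and variables do not carry over. Pictures are saved under pics/ and viewed, and the job is handed in when it is done.

```bash
mkdir -p pics; python3 - <<'E'
from station import *
import cv2
for n in("side","top"):
    cv2.imwrite(f"pics/{n}0.png",grab_frame(n)); print(n,camera_info(n))
print(get_state())
E
```

```text
side {'vertical_fov': 57.6108110001036, 'cx': 320.3602679443155, 'cy': 237.02046585320647, 'R': array([[-0.86156866, -0.50747526, -0.01297308],
       [-0.33496029,  0.58751181, -0.73663524],
       [ 0.381446  , -0.63031637, -0.67616583]]), 't': array([0.46936525, 0.16527901, 1.12927916])}
top {'vertical_fov': 48.0205416603448, 'cx': 325.1961139557838, 'cy': 232.4389337008943, 'R': array([[-0.0264339 , -0.99955888,  0.01353894],
       [-0.99764642,  0.0255213 , -0.06364192],
       [ 0.06326831, -0.01518938, -0.99788096]]), 't': array([0.09899435, 0.45790959, 1.38484742])}
{'t': 0.1, 'q': array([-1.03090455e+00,  3.59287799e-01,  1.11708977e-02, -3.26779937e-04,
       -1.22407257e+00, -2.88100748e-01]), 'qd': array([ 0.00061581, -0.00105585,  0.00205243,  0.00163792,  0.00077472,
       -0.00010819]), 'joint_efforts': array([-5.49793804e-04, -5.84164453e+01,  2.93753010e+01,  7.01541334e+00,
        1.02334691e-02, -6.45021896e-05]), 'eef_pos': array([ 0.16804861, -0.65331072,  0.22573972]), 'ee_rot': array([ 3.14016963e+00, -1.01322030e-04, -2.88991281e+00]), 'force': array([-0.48578657, -0.07393254, -0.38486793]), 'moment': array([-0.00883043,  0.07831843,  0.00169281]), 'width': 0.08779090444271923}
```

View pics/side0.png

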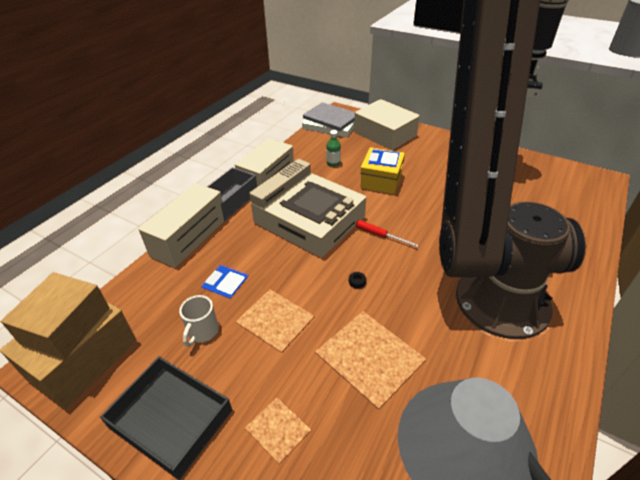

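View pics/top0.png

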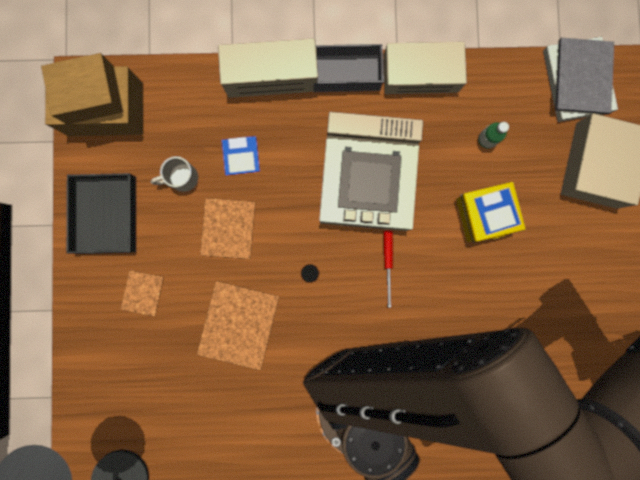

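The top view shows the copier around (370,170), with its keys at (349,215), (367,217) and (385,218). The middle-sized cork pad is at (228,228) and the disk box at (492,212). Next I'll zoom in to measure these.

```bash
python3 - <<'E'
import cv2
a=cv2.imread("pics/top0.png"); b=cv2.imread("pics/side0.png")
cv2.imwrite("pics/z1.png",cv2.resize(a[100:250,310:440],None,fx=4,fy=4,interpolation=cv2.INTER_CUBIC)[:600,:])
cv2.imwrite("pics/z2.png",cv2.resize(b[150:260,245:375],None,fx=5,fy=5,interpolation=cv2.INTER_CUBIC))
cv2.imwrite("pics/z3.png",cv2.resize(a[190:270,190:270],None,fx=5,fy=5,interpolation=cv2.INTER_CUBIC))
E
```

```text
(no output)
```

View pics/z1.png

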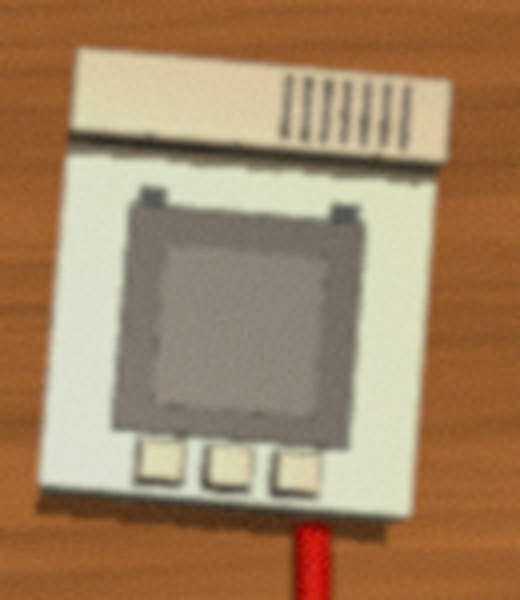

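View pics/z2.png

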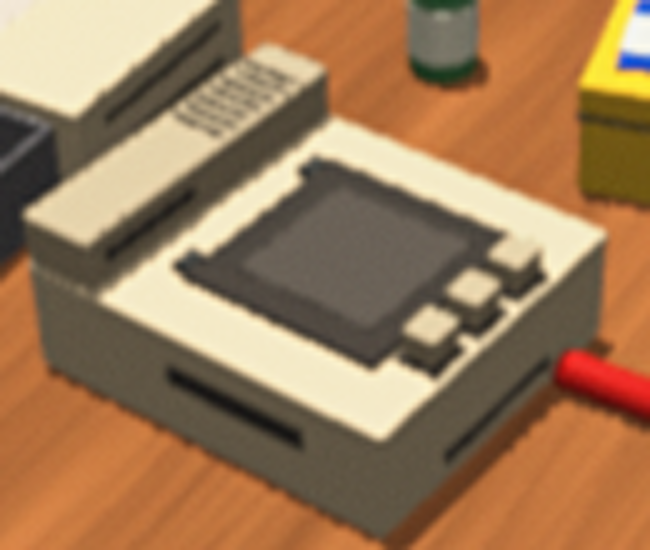

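View pics/z3.png

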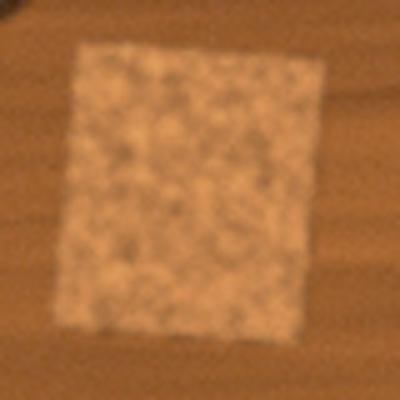

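```bash
cat > h.py <<'E'
import numpy as np
from station import *
from scipy.optimize import least_squares
def proj(n,X):
    c=camera_info(n); f=240/np.tan(np.radians(c["vertical_fov"]/2)); p=np.atleast_2d(X)@c["R"].T+c["t"]
    return np.c_[c["cx"]+f*p[:,0]/p[:,2], c["cy"]+f*p[:,1]/p[:,2]]
def ray(n,uv,z):
    c=camera_info(n); f=240/np.tan(np.radians(c["vertical_fov"]/2))
    d=c["R"].T@np.array([(uv[0]-c["cx"])/f,(uv[1]-c["cy"])/f,1]); o=-c["R"].T@c["t"]
    return o+d*(z-o[2])/d[2]
def W(p,L):
    c,s=np.cos(p[2]),np.sin(p[2]); L=np.atleast_2d(L).astype(float)
    return np.c_[p[0]+c*L[:,0]-s*L[:,1], p[1]+s*L[:,0]+c*L[:,1], L[:,2]]
E
python3 - <<'E'
from h import *
T=[((-98,74,90),(112,430)),((-98,-74,90),(350,448)),((-132.5,115,84),(38,487)),((-132.5,-115,84),(412,517)),((132.5,115,122),(78,47)),((132.5,-115,122),(452,78)),
((-115.5,42,108),(160,461)),((-115.5,0,108),(229,467)),((-115.5,-42,108),(298,472))]
S=[((-132.5,115,84),(383,440)),((-132.5,-115,84),(606,235)),((-132.5,115,0),(383,535)),((-98,74,90),(375,365)),((78,115,122),(90,248)),((-115.5,42,108),(432,330)),((-115.5,0,108),(474,290)),((-115.5,-42,108),(516,255))]
TL=np.array([a for a,b in T])/1e3;Tu=np.array([b for a,b in T])/4+[310,100]
SL=np.array([a for a,b in S])/1e3;Su=np.array([b for a,b in S])/5+[245,150]
ft=lambda p:proj("top",W(p,TL))-Tu
fs=lambda p:proj("side",W(p,SL))-Su
for nm,f in(("t",ft),("s",fs),("both",lambda p:np.r_[ft(p),fs(p)])):
    r=least_squares(lambda p:f(p).ravel(),[.6,-.1,0]);print(nm,r.x,np.round(f(r.x),1).tolist())
p=r.x
print(W(p,[[-.1155,.042,.108],[-.1155,0,.108],[-.1155,-.042,.108],[.045,0,.087],[-.098,0,.09],[-.028,0,.044]]).round(4))
pc=[ray("top",np.array(c)/5+[190,190],.006) for c in((80,43),(325,60),(300,342),(55,325))]
print(np.round(pc,4),np.mean(pc,0))
E
```

```text
t [ 0.60420946 -0.02811811 -0.10949431] [[-0.4, 0.6], [-0.1, 1.1], [0.3, -1.0], [-0.5, -0.7], [-0.5, -0.6], [0.1, -0.3], [0.4, 0.2], [0.4, 0.2], [0.3, 0.4]]
s [ 0.59988003 -0.02655091 -0.11114909] [[-0.5, -0.1], [0.2, -0.6], [-0.2, 2.5], [-0.1, 0.5], [-0.5, -0.4], [0.3, -1.0], [0.5, -0.6], [0.3, -0.9]]
both [ 0.60290068 -0.02786355 -0.10754952] [[-0.4, 1.1], [-0.1, 1.6], [0.3, -0.3], [-0.5, -0.2], [-0.7, 0.0], [-0.0, 0.2], [0.4, 0.8], [0.4, 0.7], [0.3, 0.9], [-1.0, -0.8], [-0.5, -1.2], [-0.7, 1.8], [-0.6, -0.2], [-1.0, -0.9], [-0.3, -1.7], [-0.2, -1.3], [-0.4, -1.5]]
[[ 0.4926  0.0263  0.108 ]
 [ 0.4881 -0.0155  0.108 ]
 [ 0.4836 -0.0572  0.108 ]
 [ 0.6476 -0.0327  0.087 ]
 [ 0.5055 -0.0173  0.09  ]
 [ 0.5751 -0.0249  0.044 ]]
[[0.5574 0.396  0.006 ]
 [0.5453 0.2684 0.006 ]
 [0.3983 0.284  0.006 ]
 [0.4104 0.4108 0.006 ]] [0.47783611 0.33981123 0.006     ]
```

The pose fit gives the copier at about (0.603, -0.028) with yaw -0.108, and the pad at (0.478, 0.340). I'll straddle the key and the lid with the jaws along the copier's x: one finger on the key, the other held over the lid.

```bash
python3 -m inch '[[[0,0,0,0,0,-0.0428,0.4],[0,0,0,0,0,-0.0428,0.4],[0,0,0,0,0,-0.0428,0.4],[0,0,0,0,0,-0.0428,0.4],[0,0,0,0,0,-0.0428,0.4],[0,0,0,0,0,-0.0428,0.4],[0,0,0,0,0,-0.0428,0.4],[0,0,0,0,0,-0.0428,0.4],[0,0,0,0,0,-0.0428,0.4]]]' 10
python3 -m inch '[[[-0.089,-0.0383,0,0,0,0,0.4],[-0.089,-0.0383,0,0,0,0,0.4],[-0.089,-0.0383,0,0,0,0,0.4],[-0.089,-0.0383,0,0,0,0,0.4],[-0.089,-0.0383,0,0,0,0,0.4],[-0.089,-0.0383,0,0,0,0,0.4],[-0.089,-0.0383,0,0,0,0,0.4],[-0.089,-0.0383,0,0,0,0,0.4],[-0.089,-0.0383,0,0,0,0,0.4],[-0.089,-0.0383,0,0,0,0,0.4],[-0.089,-0.0383,0,0,0,0,0.4],[-0.089,-0.0383,0,0,0,0,0.4],[-0.089,-0.0383,0,0,0,0,0.4],[-0.089,-0.0383,0,0,0,0,0.4],[-0.089,-0.0383,0,0,0,0,0.4],[0,0,0,0,0,0,0.4],[0,0,0,0,0,0,0.4]]]'
```

```text
t: 1.0
eef_pos: [0.1681, -0.6534, 0.226]
ee_rot: [3.141, 0.001, -1.674]
force: [0.4, 0.4, 0.0]
width: 0.0526
t: 2.7
eef_pos: [0.5262, -0.0203, 0.2258]
ee_rot: [3.14, -0.0, -1.678]
force: [0.3, -0.4, -0.7]
width: 0.0529
```

```bash
python3 -m inch '[[[0,0,0.08,0,0,0,0.4],[0,0,0.08,0,0,0,0.4],[0,0,0.04,0,0,0,0.4],[0,0,0,0,0,0,0.4]]]'
python3 - <<'E'
from h import *
import cv2
a=grab_frame("side");cv2.imwrite("pics/s1.png",cv2.resize(a[100:260,220:400],None,fx=4,fy=3.75,interpolation=cv2.INTER_CUBIC))
s=get_state();print(s["eef_pos"],s["force"])
E
```

```text
t: 3.1
eef_pos: [0.5234, -0.0229, 0.1237]
ee_rot: [3.136, -0.002, -1.681]
force: [-0.2, -0.4, -0.3]
width: 0.0522
[ 0.5250561  -0.02259792  0.12586052] [0.13200444 0.25406039 0.83866559]
```

View pics/s1.png

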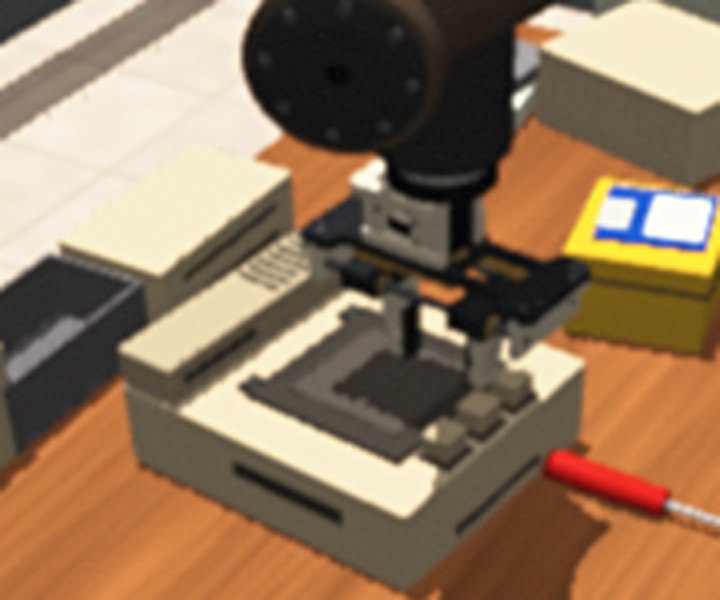

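The key-side finger tip, at about (487,385) in the crop, hangs just above the middle key at (480,410). The other finger hangs over the lid. Now I'll press slowly.

```bash
python3 -m inch '[[[0,0,0.014,0,0,0,0.4],[0,0,0.014,0,0,0,0.4],[0,0,0.002,0,0,0,0.4],[0,0,0,0,0,0,0.4]]]'; for i in 1; do :; done
python3 -m inch '[[[0,0,0.008,0,0,0,0.4],[0,0,0.006,0,0,0,0.4],[0,0,0,0,0,0,0.4]]]'
python3 - <<'E'
from h import *
import cv2
a=grab_frame("side");cv2.imwrite("pics/s2.png",cv2.resize(a[100:260,220:400],None,fx=4,fy=3.75,interpolation=cv2.INTER_CUBIC))
s=get_state();print(s["eef_pos"],s["force"],s["moment"])
E
```

```text
t: 3.55
eef_pos: [0.5263, -0.0214, 0.1118]
ee_rot: [-3.141, 0.0, -1.68]
force: [-0.5, -0.5, -0.6]
width: 0.0525
t: 3.85
eef_pos: [0.5268, -0.0212, 0.1047]
ee_rot: [-3.141, 0.0, -1.679]
force: [1.4, 0.6, 2.6]
width: 0.0525
[ 0.52679776 -0.02121897  0.10484105] [1.57171159 0.97063204 3.02553993] [ 0.06101499 -0.31759565 -0.0061529 ]
```

View pics/s2.png

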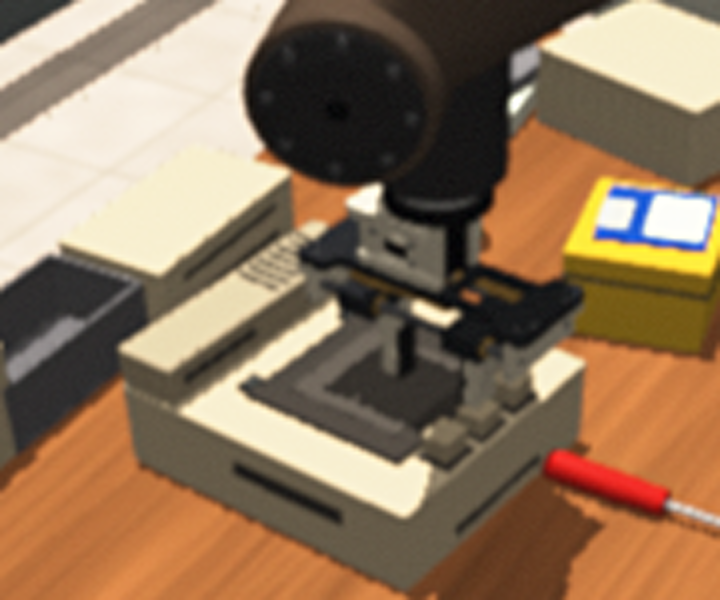

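The finger is on the middle key, with about 3 N up after roughly 3 mm, and the lid is still shut. I'll press further.

```bash
python3 -m inch '[[[0,0,0.004,0,0,0,0.4],[0,0,0.004,0,0,0,0.4],[0,0,0,0,0,0,0.4],[0,0,0,0,0,0,0.4]]]'
python3 - <<'E'
from h import *
import cv2
a=grab_frame("side");cv2.imwrite("pics/s3.png",cv2.resize(a[100:260,220:400],None,fx=4,fy=3.75,interpolation=cv2.INTER_CUBIC))
s=get_state();print(s["eef_pos"],s["force"],s["moment"])
E
```

```text
t: 4.3
eef_pos: [0.5268, -0.0212, 0.1009]
ee_rot: [-3.141, 0.0, -1.679]
force: [1.7, 1.0, 4.8]
width: 0.0524
[ 0.52676629 -0.02122914  0.1008751 ] [1.72083998 0.16068662 4.28653036] [ 0.19573413 -0.76718521 -0.04764365]
```

View pics/s3.png

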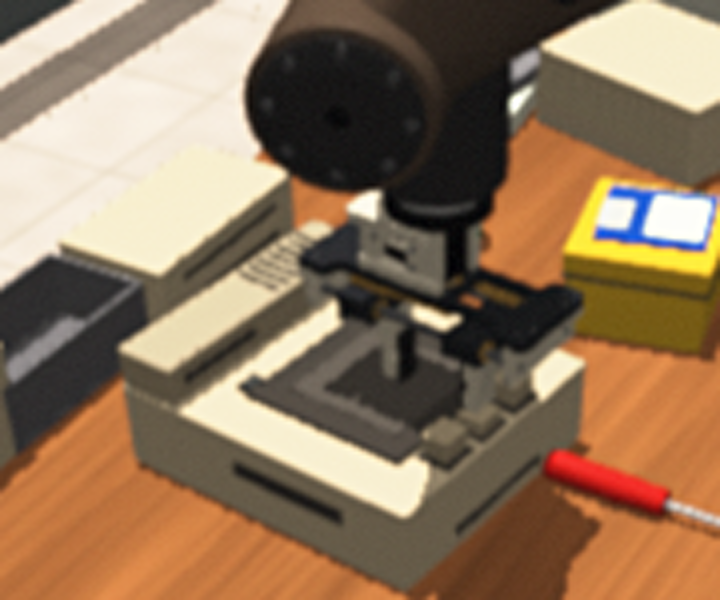

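```bash
python3 -m inch '[[[0,0,0.002,0,0,0,0.4],[0,0,0,0,0,0,0.4],[0,0,0,0,0,0,0.4]]]'
python3 - <<'E'
from h import *
import cv2
a=grab_frame("side");cv2.imwrite("pics/s4.png",cv2.resize(a[100:260,220:400],None,fx=4,fy=3.75,interpolation=cv2.INTER_CUBIC))
b=cv2.imread("pics/s3.png"); print(cv2.absdiff(b,cv2.imread("pics/s4.png"))[250:,200:480].mean())
s=get_state();print(s["eef_pos"],s["force"],s["moment"])
E
```

```text
t: 4.65
eef_pos: [0.5267, -0.0212, 0.0998]
ee_rot: [-3.141, 0.0, -1.679]
force: [4.1, 1.1, 5.5]
width: 0.0528
1.7625238095238096
[ 0.52671843 -0.02123604  0.09979206] [4.57428312 0.75323022 4.95845657] [ 0.22361336 -1.20917757 -0.04533324]
```

View pics/s4.png

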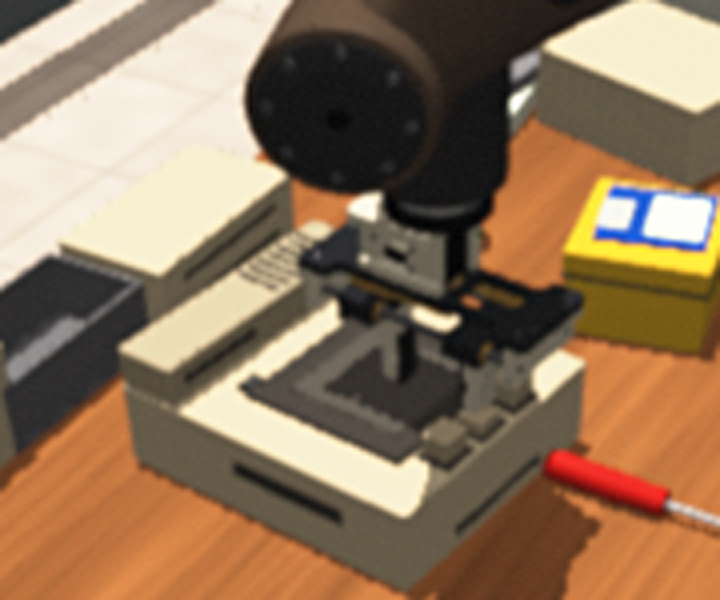

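The middle key went down to its stop and the lid stayed shut, so it isn't the catch. Next is the left key, 42 mm towards +y.

```bash
python3 -m inch '[[[0,0,-0.04,0,0,0,0.4],[0,0,0,0,0,0,0.4],[-0.042,0,0,0,0,0,0.4],[-0.042,0,0,0,0,0,0.4],[0,0,0,0,0,0,0.4],[0,0,0.012,0,0,0,0.4],[0,0,0.012,0,0,0,0.4],[0,0,0,0,0,0,0.4]]]'
python3 -m inch '[[[0,0,0.004,0,0,0,0.4],[0,0,0.004,0,0,0,0.4],[0,0,0.004,0,0,0,0.4],[0,0,0.002,0,0,0,0.4],[0,0,0,0,0,0,0.4],[0,0,0,0,0,0,0.4]]]'
python3 - <<'E'
from h import *
import cv2
a=grab_frame("side");cv2.imwrite("pics/s5.png",cv2.resize(a[100:260,220:400],None,fx=4,fy=3.75,interpolation=cv2.INTER_CUBIC))
s=get_state();print(s["eef_pos"],s["force"],s["moment"])
E
```

```text
t: 5.5
eef_pos: [0.5298, 0.0197, 0.1063]
ee_rot: [3.139, -0.001, -1.68]
force: [-1.3, 0.2, 1.8]
width: 0.0525
t: 6.1
eef_pos: [0.5303, 0.0199, 0.1007]
ee_rot: [3.141, -0.001, -1.68]
force: [-3.4, -1.7, 6.6]
width: 0.0526
[0.53024343 0.01986177 0.10068857] [-3.55855638 -0.42536565  5.81371362] [-0.47922401  1.59889558  0.05301446]
```

View pics/s5.png

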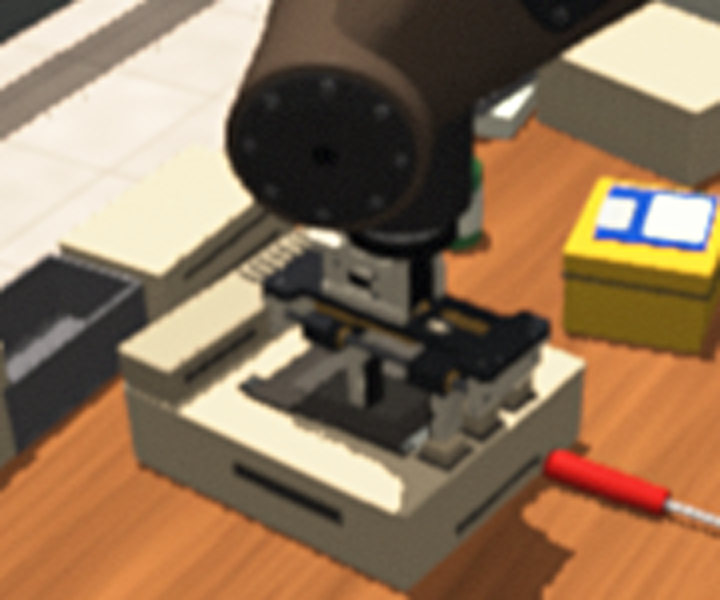

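The left key is the catch. The lid's front edge has lifted (pale gap at (412,440) in the crop) and the lid is pressing on the rear finger, where the moment changed sign. Next I'll work out the arc so the finger eases the lid up at about 0.5 rad/s.

```bash
python3 - <<'E'
import numpy as np
th=np.r_[.11,np.arange(.2,1.71,.1)]
x=45-97*np.cos(th)+3*np.sin(th); z=87+97*np.sin(th)+3*np.cos(th)
for i in range(1,len(th)): print(round(th[i],2),"half-step rows y %.4f z %.4f"%(-(x[i]-x[i-1])/1000, -(z[i]-z[i-1])/1000), round(x[i]-26.5),round(z[i]))
E
```

```text
0.2 half-step rows y -0.0016 z -0.0086 -76 109
0.3 half-step rows y -0.0027 z -0.0093 -73 119
0.4 half-step rows y -0.0036 z -0.0090 -70 128
0.5 half-step rows y -0.0045 z -0.0086 -65 136
0.6 half-step rows y -0.0053 z -0.0081 -60 144
0.7 half-step rows y -0.0061 z -0.0075 -54 152
0.8 half-step rows y -0.0068 z -0.0069 -47 159
0.9 half-step rows y -0.0075 z -0.0062 -39 165
1.0 half-step rows y -0.0081 z -0.0054 -31 170
1.1 half-step rows y -0.0086 z -0.0046 -23 175
1.2 half-step rows y -0.0090 z -0.0037 -14 178
1.3 half-step rows y -0.0093 z -0.0028 -5 181
1.4 half-step rows y -0.0095 z -0.0018 5 183
1.5 half-step rows y -0.0097 z -0.0009 15 184
1.6 half-step rows y -0.0097 z 0.0001 24 184
1.7 half-step rows y -0.0096 z 0.0011 34 183
```

```bash
python3 -m inch '[[[0,-0.0016,-0.0086,0,0,0,0.4],[0,-0.0016,-0.0086,0,0,0,0.4],[0,-0.0027,-0.0093,0,0,0,0.4],[0,-0.0027,-0.0093,0,0,0,0.4],[0,-0.0036,-0.009,0,0,0,0.4],[0,-0.0036,-0.009,0,0,0,0.4],[0,-0.0045,-0.0086,0,0,0,0.4],[0,-0.0045,-0.0086,0,0,0,0.4],[0,0,0,0,0,0,0.4]]]'
python3 - <<'E'
from h import *
import cv2
a=grab_frame("side");cv2.imwrite("pics/s6.png",cv2.resize(a[100:260,220:400],None,fx=4,fy=3.75,interpolation=cv2.INTER_CUBIC))
s=get_state();print(s["eef_pos"],s["force"],s["moment"])
E
```

```text
t: 7.05
eef_pos: [0.5438, 0.0191, 0.1367]
ee_rot: [-3.141, 0.0, -1.68]
force: [0.9, 0.5, 0.6]
width: 0.0525
[0.54345674 0.01917181 0.13629983] [1.90261243 0.25845069 0.13455357] [ 0.068659   -0.33117383  0.03485888]
```

View pics/s6.png

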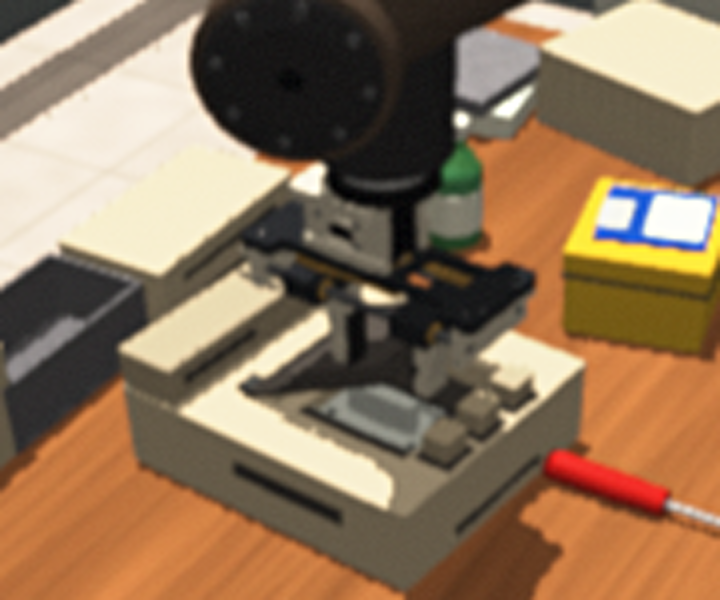

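The lid is half open, following the finger, and the sled can now be seen at (385,415) in the crop. I'll continue.

```bash
python3 -m inch '[[[0,-0.0053,-0.0081,0,0,0,0.4],[0,-0.0053,-0.0081,0,0,0,0.4],[0,-0.0061,-0.0075,0,0,0,0.4],[0,-0.0061,-0.0075,0,0,0,0.4],[0,-0.0068,-0.0069,0,0,0,0.4],[0,-0.0068,-0.0069,0,0,0,0.4],[0,-0.0075,-0.0062,0,0,0,0.4],[0,-0.0075,-0.0062,0,0,0,0.4],[0,-0.0081,-0.0054,0,0,0,0.4],[0,-0.0081,-0.0054,0,0,0,0.4],[0,-0.0086,-0.0046,0,0,0,0.4],[0,-0.0086,-0.0046,0,0,0,0.4],[0,0,0,0,0,0,0.4]]]'
python3 - <<'E'
from h import *
import cv2
a=grab_frame("side");cv2.imwrite("pics/s7.png",cv2.resize(a[80:240,220:400],None,fx=4,fy=3.75,interpolation=cv2.INTER_CUBIC))
s=get_state();print(s["eef_pos"],s["force"],s["moment"])
E
```

```text
t: 8.4
eef_pos: [0.586, 0.0143, 0.175]
ee_rot: [-3.141, -0.0, -1.68]
force: [1.4, -1.0, 0.8]
width: 0.0526
[0.58552192 0.01441398 0.1747566 ] [0.30374126 0.20442371 1.1903502 ] [ 0.03718263 -0.12562459 -0.01764245]
```

View pics/s7.png

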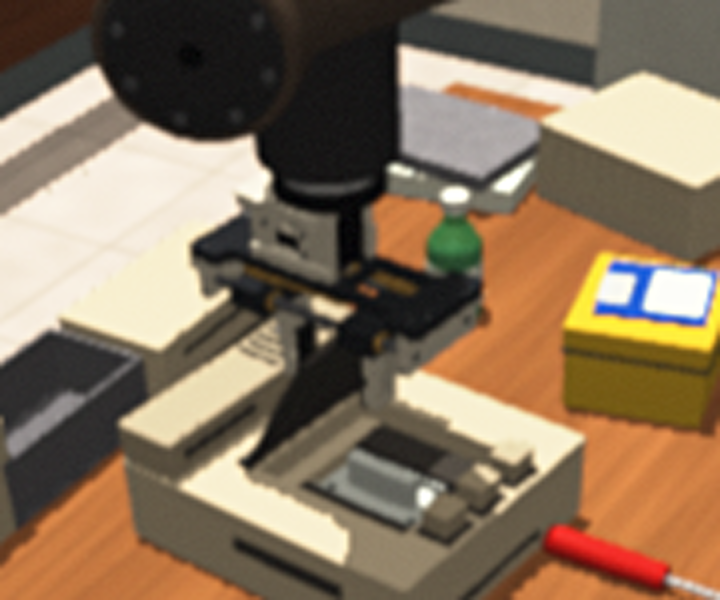

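```bash
python3 -m inch '[[[0,-0.009,-0.006,0,0,0,0.4],[0,-0.009,-0.006,0,0,0,0.4],[0,-0.0093,-0.005,0,0,0,0.4],[0,-0.0093,-0.005,0,0,0,0.4],[0,-0.0095,-0.004,0,0,0,0.4],[0,-0.0095,-0.004,0,0,0,0.4],[0,-0.0097,-0.001,0,0,0,0.4],[0,-0.0097,-0.001,0,0,0,0.4],[0,-0.0097,0,0,0,0,0.4],[0,-0.0097,0,0,0,0,0.4],[0,-0.0096,0,0,0,0,0.4],[0,-0.0096,0,0,0,0,0.4],[0,-0.008,0,0,0,0,0.4],[0,0,0,0,0,0,0.4]]]'
python3 - <<'E'
from h import *
import cv2
a=grab_frame("side");cv2.imwrite("pics/s8.png",cv2.resize(a[60:220,220:400],None,fx=4,fy=3.75,interpolation=cv2.INTER_CUBIC))
s=get_state();print(s["eef_pos"],s["force"],s["moment"])
E
```

```text
t: 9.85
eef_pos: [0.646, 0.0078, 0.1904]
ee_rot: [3.141, -0.0, -1.68]
force: [-0.1, 0.1, 1.0]
width: 0.0525
[0.64564872 0.00778987 0.19048913] [ 0.27183239  0.04033282 -0.57320462] [0.04717114 0.16912054 0.02187347]
```

View pics/s8.png

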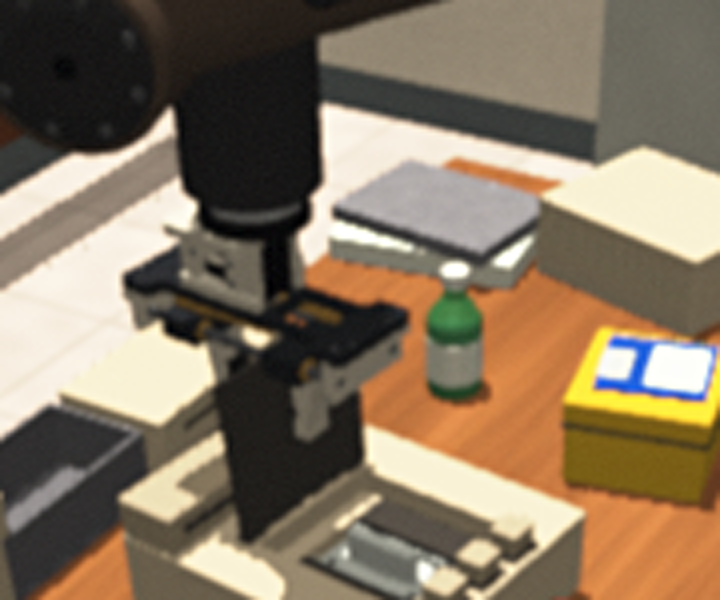

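The lid is upright, between the fingers and clear of both. I'll rise straight up, then look.

```bash
python3 -m inch '[[[0,0,-0.04,0,0,0,0.4],[0,0,-0.06,0,0,0,0.4],[0,0,-0.06,0,0,0,0.4],[0,0,0,0,0,0,0.4],[0,0,0,0,0,0,0.4]]]'
python3 - <<'E'
from h import *
import cv2
a=grab_frame("side");cv2.imwrite("pics/s9.png",cv2.resize(a[80:260,220:400],None,fx=4,fy=3.3,interpolation=cv2.INTER_CUBIC))
a=grab_frame("top");cv2.imwrite("pics/t9.png",a);cv2.imwrite("pics/t9z.png",cv2.resize(a[120:240,310:430],None,fx=5,fy=5,interpolation=cv2.INTER_CUBIC))
s=get_state();print(s["eef_pos"],s["force"],s["q"])
E
```

```text
t: 10.4
eef_pos: [0.6457, 0.008, 0.2716]
ee_rot: [-3.14, 0.001, -1.68]
force: [-0.1, -0.2, -0.8]
width: 0.0527
[0.6450312  0.00785167 0.26992064] [ 0.17998947 -0.52270834 -0.69135002] [ 3.13757997e-01  2.87813213e-01  8.98295585e-03 -5.19583564e-04
 -1.29321168e+00 -4.22593922e-01]
```

View pics/s9.png

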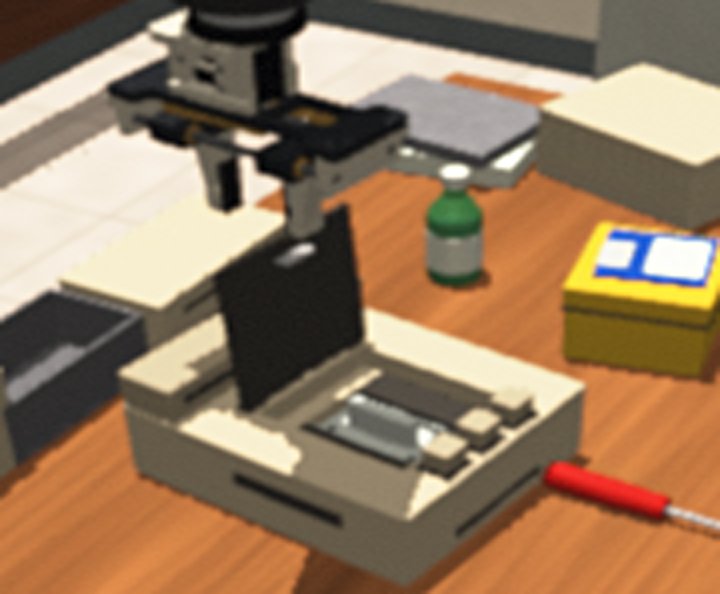

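View pics/t9z.png

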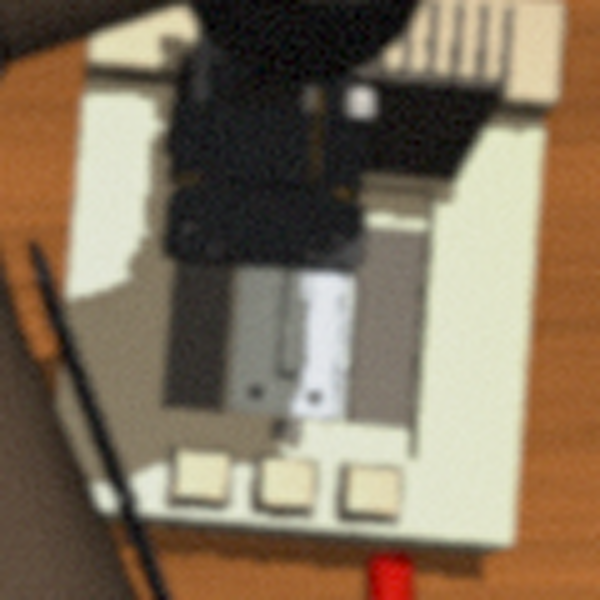

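```bash
python3 - <<'E'
from h import *
p=[.6035,-.028,-.108]
for L in([-.058,0,.078],[-.058,.006,.078],[-.058,-.006,.078],[-.076,.028,.056],[-.076,-.028,.056],[-.028,0,.078]): print(L,((proj("top",W(p,[L]))-[310,120])*5).round(0), W(p,[L]).round(4))
print(ray("top",[310+290/5,120+330/5],.078))
E
```

```text
[-0.058, 0, 0.078] [[292. 377.]] [[ 0.5458 -0.0217  0.078 ]]
[-0.058, 0.006, 0.078] [[280. 376.]] [[ 0.5465 -0.0158  0.078 ]]
[-0.058, -0.006, 0.078] [[304. 378.]] [[ 0.5452 -0.0277  0.078 ]]
[-0.076, 0.028, 0.056] [[230. 414.]] [[0.531 0.008 0.056]]
[-0.076, -0.028, 0.056] [[340. 423.]] [[ 0.5249 -0.0476  0.056 ]]
[-0.028, 0, 0.078] [[296. 318.]] [[ 0.5757 -0.025   0.078 ]]
[ 0.56951848 -0.02173776  0.078     ]
```

The lid is fully open. The sled's front corners, at (230,408) and (345,418) in the crop, match the prediction within 1–2 mm. Next I'll go over the rib and turn a quarter.

```bash
python3 -m inch '[[[0.0265,0.0437,0,0,0,0,0.55],[0.0265,0.0437,0,0,0,0,0.55],[0.0265,0.0437,0,0,0,0,0.55],[0,0,0,0,0,-0.0455,0.55],[0,0,0,0,0,-0.0455,0.55],[0,0,0,0,0,-0.0455,0.55],[0,0,0,0,0,-0.0455,0.55],[0,0,0,0,0,-0.0455,0.55],[0,0,0,0,0,-0.0455,0.55],[0,0,0,0,0,-0.0455,0.55],[0,0,0,0,0,-0.0455,0.55],[0,0,0,0,0,-0.0455,0.55],[0,0,0,0,0,-0.0455,0.55],[0,0,0,0,0,-0.0455,0.55],[0,0,0,0,0,0,0.55],[0,0,0,0,0,0,0.55]]]'
```

```text
t: 12.1
eef_pos: [0.5759, -0.0246, 0.27]
ee_rot: [3.141, 0.001, -0.112]
force: [0.8, 0.3, 0.6]
width: 0.0394
```

Lowering to z about 0.10, then checking.

```bash
python3 -m inch '[[[0,0,0.08,0,0,0,0.55],[0,0,0.08,0,0,0,0.55],[0,0,0.08,0,0,0,0.55],[0,0,0.08,0,0,0,0.55],[0,0,0.02,0,0,0,0.55],[0,0,0,0,0,0,0.55],[0,0,0,0,0,0,0.55]]]'
python3 - <<'E'
from h import *
import cv2
a=grab_frame("side");cv2.imwrite("pics/s10.png",cv2.resize(a[100:260,220:400],None,fx=4,fy=3.75,interpolation=cv2.INTER_CUBIC))
s=get_state();print(s["eef_pos"],s["force"],s["q"])
E
```

```text
t: 12.8
eef_pos: [0.5775, -0.0244, 0.1024]
ee_rot: [-3.141, -0.002, -0.108]
force: [0.7, -0.0, -0.1]
width: 0.0395
[ 0.57778309 -0.02427817  0.10289641] [-0.66888605 -0.02704163  0.27630252] [ 2.96478630e-01  3.09607005e-01 -3.68907849e-01  7.52160239e-04
 -8.89164906e-01  1.16621214e+00]
```

View pics/s10.png

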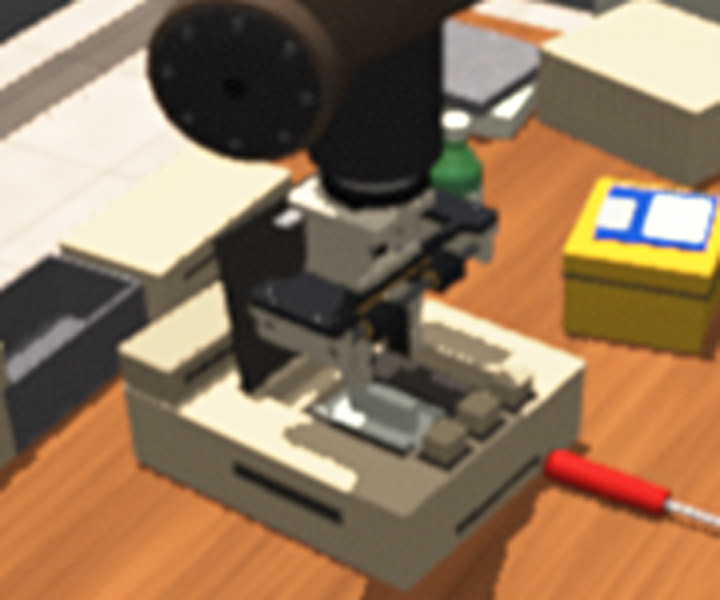

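The fingers straddle the rib and the lid is clear behind. Descending to z ≈ 0.063 and closing.

```bash
python3 -m inch '[[[0,0,0.04,0,0,0,0.55],[0,0,0.03,0,0,0,0.55],[0,0,0.01,0,0,0,0.55],[0,0,0,0,0,0,0.55],[0,0,0,0,0,0,0.55]]]'
python3 -c "
from station import *;s=get_state();print(s['eef_pos'],s['force'])"
python3 -m inch '[[[0,0,0,0,0,0,0.7],[0,0,0,0,0,0,0.8],[0,0,0,0,0,0,0.9],[0,0,0,0,0,0,1],[0,0,0,0,0,0,1],[0,0,0,0,0,0,1]]]' 25
python3 - <<'E'
from h import *
import cv2
a=grab_frame("side");cv2.imwrite("pics/s11.png",cv2.resize(a[100:260,220:400],None,fx=4,fy=3.75,interpolation=cv2.INTER_CUBIC))
s=get_state();print(s["eef_pos"],s["force"],s["width"])
E
```

```text
t: 13.35
eef_pos: [0.5772, -0.0244, 0.0622]
ee_rot: [-3.141, -0.002, -0.107]
force: [-0.7, -0.5, 0.1]
width: 0.0393
[ 0.57716931 -0.02438324  0.06216922] [-0.71088003 -0.51926407  0.05506645]
t: 13.95
eef_pos: [0.5763, -0.0245, 0.061]
ee_rot: [-3.142, -0.0, -0.107]
force: [-0.8, 0.2, 2.1]
width: 0.0115
[ 0.57629371 -0.02454692  0.06094225] [-0.81094323  0.96985486  2.91053871] 0.012421666328552985
```

View pics/s11.png

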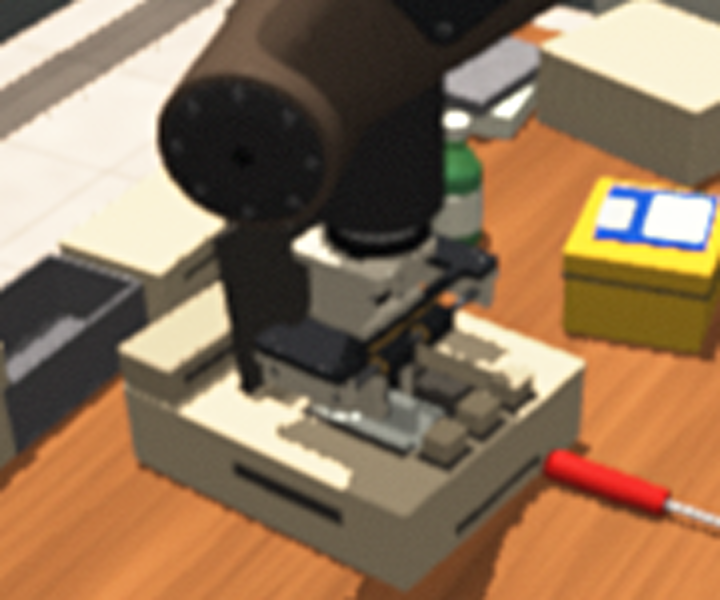

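The opening is 12 mm, so the jaws have the rib. Lifting slowly.

```bash
python3 -m inch '[[[0,0,-0.01,0,0,0,1],[0,0,-0.02,0,0,0,1],[0,0,-0.02,0,0,0,1],[0,0,-0.03,0,0,0,1],[0,0,-0.04,0,0,0,1],[0,0,-0.04,0,0,0,1],[0,0,-0.04,0,0,0,1],[0,0,-0.04,0,0,0,1],[0,0,-0.02,0,0,0,1],[0,0,0,0,0,0,1],[0,0,0,0,0,0,1]]]' 35
python3 - <<'E'
from h import *
import cv2
a=grab_frame("side");cv2.imwrite("pics/s12.png",cv2.resize(a[80:240,220:400],None,fx=4,fy=3.75,interpolation=cv2.INTER_CUBIC))
s=get_state();print(s["eef_pos"],s["ee_rot"],s["force"],s["moment"],s["width"])
E
```

```text
t: 15.1
eef_pos: [0.5758, -0.0245, 0.1903]
ee_rot: [-3.141, 0.001, -0.108]
force: [0.6, -0.8, -2.1]
width: 0.0118
[ 0.57552726 -0.02458978  0.18980266] [ 3.14146762e+00  1.45923189e-03 -1.07553748e-01] [ 0.92882276  0.27088272 -1.78951663] [-0.08437397  0.21861169 -0.01905867] 0.012122069862333162
```

View pics/s12.png

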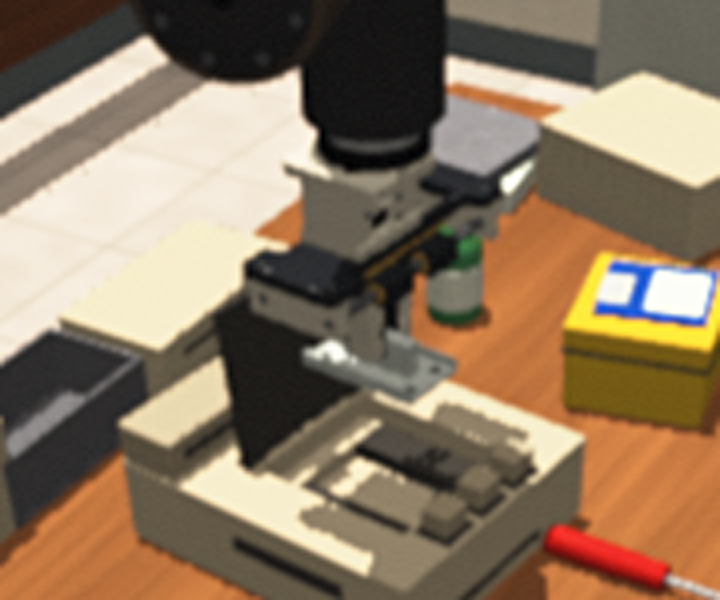

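The sled is up, level and held. Carrying it over to the pad.

```bash
python3 -m inch '[[[-0.0098,-0.0252,0,0,0,0,1],[-0.0195,-0.0503,0,0,0,0,1],[-0.0195,-0.0503,0,0,0,0,1],[-0.0195,-0.0503,0,0,0,0,1],[-0.0195,-0.0503,0,0,0,0,1],[-0.0195,-0.0503,0,0,0,0,1],[-0.0195,-0.0503,0,0,0,0,1],[-0.0195,-0.0503,0,0,0,0,1],[-0.0195,-0.0503,0,0,0,0,1],[-0.0195,-0.0503,0,0,0,0,1],[-0.0195,-0.0503,0,0,0,0,1],[-0.0195,-0.0503,0,0,0,0,1],[-0.0195,-0.0503,0,0,0,0,1],[-0.0195,-0.0503,0,0,0,0,1],[-0.0098,-0.0252,0,0,0,0,1],[0,0,0,0,0,0,1],[0,0,0,0,0,0,1]]]'
python3 -m inch '[[[0,0,0.03,0,0,0,1],[0,0,0.05,0,0,0,1],[0,0,0.05,0,0,0,1],[0,0,0.05,0,0,0,1],[0,0,0.03,0,0,0,1],[0,0,0.02,0,0,0,1],[0,0,0,0,0,0,1],[0,0,0,0,0,0,1]]]'
python3 - <<'E'
from h import *
import cv2
a=grab_frame("side");cv2.imwrite("pics/s13.png",cv2.resize(a[200:380,190:370],None,fx=4,fy=3.3,interpolation=cv2.INTER_CUBIC))
a=grab_frame("top");cv2.imwrite("pics/t13.png",a)
s=get_state();print(s["eef_pos"],s["ee_rot"],s["force"],s["width"])
E
```

```text
t: 16.85
eef_pos: [0.4776, 0.34, 0.1901]
ee_rot: [3.14, 0.001, -0.107]
force: [-0.8, -0.4, -2.3]
width: 0.0115
t: 17.65
eef_pos: [0.4786, 0.3401, 0.0763]
ee_rot: [-3.141, -0.0, -0.108]
force: [-0.1, -0.8, -2.3]
width: 0.0117
[0.478735   0.34057147 0.07685605] [-3.14018723e+00 -1.05515442e-03 -1.07307542e-01] [-0.92702033  0.3550929  -1.33864919] 0.011518055963872429
```

View pics/s13.png

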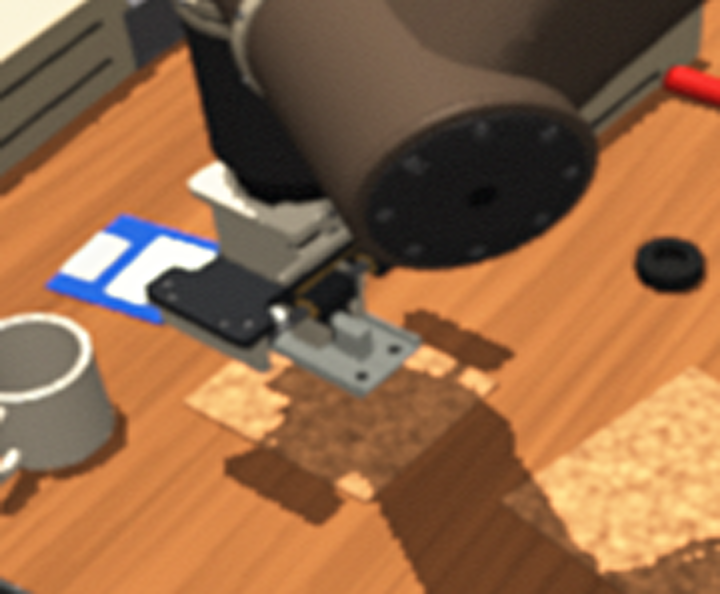

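View pics/t13.png

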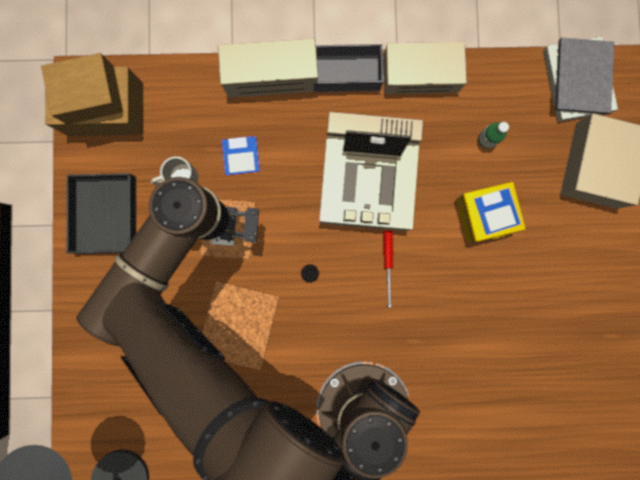

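The sled is level over the middle of the pad, about 54 mm up, and the lid still stands open. Checking the mug's clearance, then setting it down gently.

```bash
python3 -c "
from h import *
print(ray('top',(176,170),.085))"
python3 -m inch '[[[0,0,0.02,0,0,0,1],[0,0,0.03,0,0,0,1],[0,0,0.02,0,0,0,1],[0,0,0.014,0,0,0,1],[0,0,0.008,0,0,0,1],[0,0,0,0,0,0,1],[0,0,0,0,0,0,1]]]'
python3 -m inch '[[[0,0,0.004,0,0,0,1],[0,0,0.004,0,0,0,1],[0,0,0.002,0,0,0,1],[0,0,0,0,0,0,1],[0,0,0,0,0,0,1]]]'
```

```text
[0.61992287 0.45290467 0.085     ]
t: 18.45
eef_pos: [0.4784, 0.3404, 0.03]
ee_rot: [-3.141, -0.0, -0.107]
force: [0.1, -0.0, -0.8]
width: 0.0118
t: 18.95
eef_pos: [0.4782, 0.3402, 0.0248]
ee_rot: [-3.142, -0.0, -0.107]
force: [-0.2, -0.0, -1.1]
width: 0.0122
```

```bash
python3 -m inch '[[[0,0,0.002,0,0,0,1],[0,0,0.002,0,0,0,1],[0,0,0,0,0,0,1],[0,0,0,0,0,0,1]]]'
python3 -c "
from station import *
s=get_state();print(s['eef_pos'],s['force'])"
```

```text
t: 19.35
eef_pos: [0.4782, 0.3402, 0.0229]
ee_rot: [-3.141, -0.0, -0.107]
force: [-1.1, -0.1, 1.4]
width: 0.0116
[0.47820171 0.34023855 0.02293638] [-1.09715874 -0.09105185  1.38326206]
```

Contact: the force went from about -2 N to +1.4 N at the predicted height. Pressing 1 mm more to seat it, then opening gently.

```bash
python3 -m inch '[[[0,0,0.001,0,0,0,1],[0,0,0,0,0,0,1],[0,0,0,0,0,0,0.85],[0,0,0,0,0,0,0.8],[0,0,0,0,0,0,0.72],[0,0,0,0,0,0,0.7],[0,0,0,0,0,0,0.7],[0,0,0,0,0,0,0.7]]]'
python3 -m inch '[[[0,0,-0.01,0,0,0,0.7],[0,0,-0.02,0,0,0,0.7],[0,0,-0.04,0,0,0,0.7],[0,0,-0.08,0,0,0,0.7],[0,0,-0.1,0,0,0,0.7],[0,0,-0.1,0,0,0,0.7],[0,0.08,0,0,0,0,0.7],[0,0.1,0,0,0,0,0.7],[0,0.1,0,0,0,0,0.7],[0,0.08,0,0,0,0,0.7],[0,0,0,0,0,0,0.7],[0,0,0,0,0,0,0.7]]]'
python3 - <<'E'
from h import *
import cv2
a=grab_frame("side");cv2.imwrite("pics/s14.png",cv2.resize(a[130:350,200:410],None,fx=3.5,fy=2.7,interpolation=cv2.INTER_CUBIC))
a=grab_frame("top");cv2.imwrite("pics/t14.png",a);cv2.imwrite("pics/t14z.png",cv2.resize(a[190:270,190:270],None,fx=5,fy=5,interpolation=cv2.INTER_CUBIC))
s=get_state();print(s["eef_pos"],s["force"],s["width"])
E
```

```text
t: 20.15
eef_pos: [0.4782, 0.3402, 0.0222]
ee_rot: [3.142, 0.0, -0.107]
force: [0.7, 0.5, 0.6]
width: 0.0264
t: 21.35
eef_pos: [0.4591, 0.1605, 0.1986]
ee_rot: [-3.14, -0.002, -0.109]
force: [0.8, 0.4, 1.2]
width: 0.0266
[0.45927241 0.16176516 0.19798455] [ 0.11026292  0.97686305 -0.04080828] 0.026352316492569562
```

View pics/s14.png

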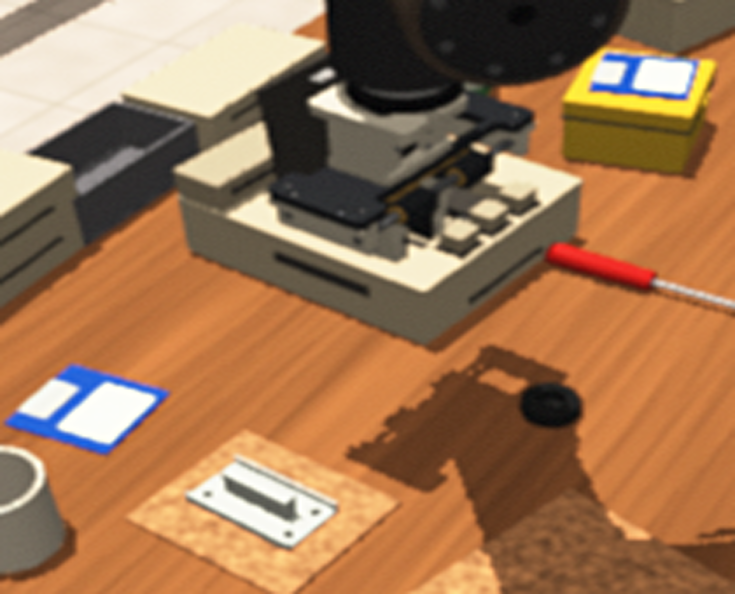

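View pics/t14.png

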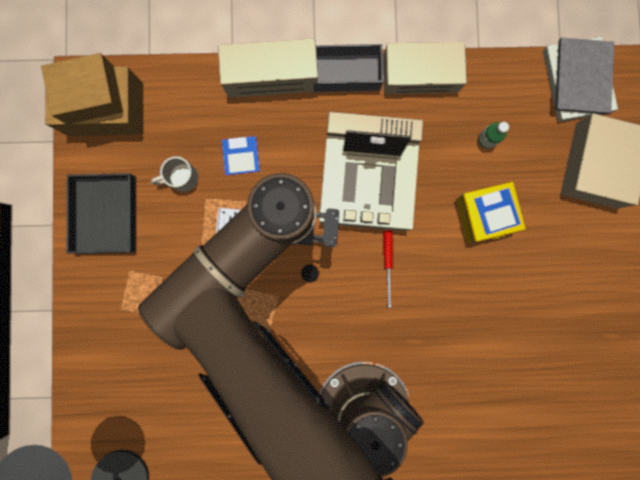

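View pics/t14z.png

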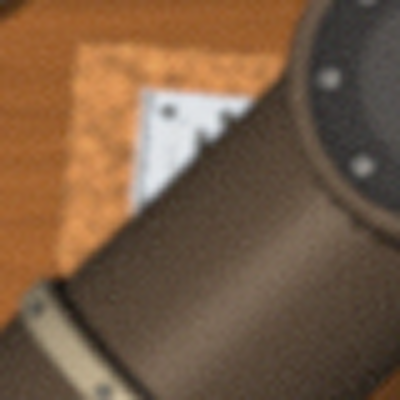

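The side view shows the sled flat and upright in the middle of the pad: sled centre about (263,502) against pad centre about (264,510) in the crop. The lid stands open, the other things are in place, and the gripper is clear. Handing in.

```bash
python3 -c "
from station import *
print(job_done())"
```

```text
the job is handed in; nothing more can be done
None
```

The job is handed in: the lid stands open and the sled lies flat and upright in the middle of the middle-sized cork pad. `job_done()` gives no verdict, so this rests on my own checks. The robot's clock read about 21.5 s.

- **Lid:** The middle key went down to about 8 mm and did nothing. The left key was the catch. I held a finger over the lid while pressing, then let it follow that finger up at about 0.5 rad/s to fully open. The largest force component I read at the tool during this part was about 7 N.
- **Sled:** I gripped it by its rib (12 mm opening), lifted it level and carried it across. It touched the pad at the predicted height with about 1.4 N, and I released it there.
- **Last checks:** The side view shows the sled flat, with its centre within a few millimetres of the pad's centre. Both views show the lid upright. Diskettes, puck, screwdriver, cleaner and mug look where they started, by eye only. The gripper was clear of everything.
- **Limits:** In the last top view the arm hid part of the sled, so its position there relies on the side view and the gripper's release position. I never measured the lid angle as a number; the pictures and the finger's path show it upright against its stop. No check failed or disagreed.

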